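# Seat the pink paint tin's lid with the treadle press

## Robot

A 7-joint arm with a two-finger parallel gripper is mounted at the origin on the work surface. World frame = base frame: x ahead of the robot, y to its left, z up, the work surface at z = 0. Lengths are in m, angles in degrees, forces in N, time in s.
With the tool pointing down it reaches from about 0.425 to 0.875 m from the base axis. Payload 9.9 kg.
Tool frame: the origin (TCP) lies between the finger pads; the fingertips stand 11 mm ahead of it and the grasp point (between the pads) lies 8 mm behind it; z points along the fingers, y is the direction in which the jaws open and shut (so a half turn about z gives the same grasp; the last joint's range is limited). The gripper opens to 85 mm and grips with 20 to 120 N. Pads are 22 mm wide; open, the fingers measure 114 mm over their backs; the gripper's body (76 mm by 85 mm) begins 54 mm behind the grasp point. The pads swing forward as they close: fully open they stand 13 mm farther back than shut.
Start: joints at [62.865, 32.985, 1.427, 82.34, -0.859, 64.687, -3.237], TCP at [0.257, -0.624, 0.242] pointing down, gripper open.
Joint ranges: [-157.87, 157.87], [-19.46, 123.44], [-87.15, 90], [11.01, 140.99], [-62.26, 242.26], [9.8, 113.94], [-161.44, 161.44]. Speed limits (degrees/s): [127.2, 127.2, 172.46, 172.46, 180, 180, 180].

## Interface

Orientations are given as [roll, pitch, yaw] about the fixed x, y, z axes, in that order (R = Rz(yaw) Ry(pitch) Rx(roll)).
In Python, from rig import * gives the robot as it stands.
- The arm moves only by the tool jog_arm, never from a script. Its argument "commands" is a list of rows, each an object with "fingers": the finger opening in cm, from 0 to 8.54; "slide": the shift along the tool's x, y, z in cm, a list of three; "angular": the turn, a rotation vector about the tool's x, y, z in rad, a list of three. A call has 1 to 5 rows; each row shifts and turns the commanded pose from where the row before left it, along the tool's axes as they then stand; what a row does not reach is not made up. A row lasts 1/10 s, in which the tool goes at most 50 mm and 8.59 degrees, less where a joint would pass 70% of its speed; a pose out of reach is approached as far as the arm can. A call with a gripper value outside its range is refused whole. The fingers move at their own pace and stop on an object; "force" is the grip in N (left out, the last holds). Time passes only in rows, so rows that do not move let the fingers close. It gives the time, the measured TCP pose, the force and the opening at its end, in the units of the state.
- state(): the state, without advancing time (a new reading comes with each control period).
- camera(name): name is "scene" or "top" or "wrist"; returns (picture, depth): 480x640x3 uint8, red, green, blue; 480x640 float32, m along the optical axis (not along the pixel's ray), 0 where there is no reading.
- camera_params(name): a dict with "fovy" (degrees; the focal length in pixels is half the picture's height over the tangent of half this angle, whatever the lens; pixels are square), "cx", "cy" (the principal point, pixels), "rvec" (rotation vector, rad) and "tvec" (3), from world to camera coordinates, as OpenCV has them. Camera axes: x right, y down, z forward; pixel columns grow to the right and rows downward; lengths in m; the calibration is good to about 2 mm. A picture is of the moment at which its call begins: read the wrist's pose just before it. camera_params takes no time and is no camera call; for the wrist camera it gives the pose at the moment of the call.
- close_job(): hands the job in, once; it reports no verdict.
Trained networks look in the newest picture that a camera, given by its name, has taken for a name from the list of things; names that differ only in an ending like _2 or _b are one class to them, and where a whole thing is asked for, a point or a joint stands for the part that bears it (a point fixed in the world has none). Each returns a list of dicts, best first, with "confidence" (0 to 1); they miss things now and then, are a little off and sometimes report something else, mostly with a low value. They report only what shows in the picture. A call takes as long as a camera call. They do not tell look-alikes from the thing itself.
- boxes_of(query, camera): "point" ([x, y, z] in m, in the coordinates of the camera as it stood for that picture, good to about 4 mm: the middle of the surface that is visible of it).
- regions_of(query, camera): "region" (480x640 bool, what is visible of it).
- mark_of(query, camera): "point" ([x, y, z] in m, in the coordinates of the camera as it stood for that picture, good to about 4 mm: a listed point, or the origin of a listed thing).
The state is a dict: "clock": time; "q": joint angles; "joint_vel": joint speeds; "tau": joint torques, N m; "position": TCP position; "tool_rot": TCP orientation; "force": force on the tool from outside, world axes, zero at the start; "torque": the same for the moment, N m; "opening": finger opening in m.
Only numpy, scipy, OpenCV 4.12 (cv2) and the standard library are available. Lean on these libraries where they do the work, as an engineer would, in place of code of your own. Each camera call takes 0.05 s, during which the arm holds its last target.

## Task

Press the lid fully home on the pink paint tin: push the treadle of the lid press it stands in right down to its stop with the gripper, hold it there for about a second, then let it come all the way back up. Leave the press with the blue tin alone (that lid has to stay loose), and leave the pink tin standing upright in its press.

Things in the scene. Friction and masses are not known exactly. Their poses are not given: they have to be found in the camera images.
- pink_pad (a point): Point to push, on the rubber pad of the treadle of the pink tin's press: mid-width, 105 mm in front of the hinge, 35 mm behind the yellow front edge. 59 mm above the table at rest, 34 mm at the stop, moving 5 mm forward (away from the hinge). Axes: x along the pad to the hinge (away from the robot), y across, z out of the pad. The press's crossbeam is 140 mm behind it; nothing is above it.
- pink_treadle (a joint): Treadle angle, rad: 0 up at rest (front edge raised), 0.24 at its stop (level). Steel plate 66 mm wide, 140 long, black pad 80 long x 58 wide, hinged at its rear edge 26 mm above the table. A spring returns it. At the point to push: 2 to 6 N, rising to about 11 N as its white ram (0.094 m per rad) forces the lid down over the last 0.1 rad.
- pink_lid (a joint): How far the pink tin's lid is pushed in, m: 0 to 0.0015 at the start (standing proud), 0.008 fully home. Stiff friction: it stays where it is left.
- pink_tin: Pink-banded paint tin, 76 mm across, 72 high without its pink lid, loose on a steel disc 18 mm above the table, under the ram of its press and 165 mm behind the point to push. Origin: centre of its underside, z up. The press: grey base 240 x 150 x 12 mm, two posts, crossbeam to 190 mm high.
- blue_pad (a point): The same point on the treadle of the other, identical press, which holds the blue tin with a blue lid. Not to be pressed. The two presses stand side by side, either one on the left, treadles towards the robot, each turned by up to 0.25 rad.
Things that resemble listed ones, but are neither listed nor needed, are in the scene too. Leave any turquoise look-alike of the pink_tin alone.

How it is judged:
By the outcome, as a careful person would: the job done as asked, in the order asked, and still so for the second after the job is handed in, with the robot touching nothing.
It also fails if it takes over 29 s, if anything falls off the work surface, if the arm or the gripper's body presses on something with over 40 N, if the wrist force passes 120 N, or if a joint passes its speed limit or range.

## Working session

There is one attempt and no reset: what is moved stays moved. The work goes in short steps, Python scripts to look and compute and a tool call to move; the robot and the scene stay as the last step left them, time stands still between calls to the robot, and variables do not carry over. Pictures are saved under pics/ and viewed, and the job is handed in when it is done.

Besides the shell and the picture viewer there is one more tool, called after "Call:" as name([rows], argument=value, ...), one row to a line, values as JSON. jog_arm: Moves the arm, as the interface text tells. Its arguments: {"type":"object","properties":{"commands":{"type":"array","items":{"type":"object","properties":{"fingers":{"type":"number"},"slide":{"type":"array","items":{"type":"number"}},"angular":{"type":"array","items":{"type":"number"}}}}},"force":{"type":"number"}},"required":["commands"]}

```bash
mkdir -p pics; cat > h.py <<'E'
from rig import *
import numpy as np, cv2
def cam2w(name,p,P=None):
    P=P or camera_params(name)
    R=cv2.Rodrigues(np.array(P["rvec"],float))[0]
    return R.T@(np.array(p)-np.array(P["tvec"]).ravel())
def save(name,fn):
    im,d=camera(name); cv2.imwrite("pics/"+fn,im[:,:,::-1]); return im,d
E
python3 - <<'E'
from h import *
print(state())
for c in ["scene","top"]:
    im,d=save(c,c+"1.png")
    np.save(c+"d.npy",d)
    for q in ["pink_pad","blue_pad","pink_tin"]:
        for r in mark_of(q,c)[:4]: print(c,q,round(r["confidence"],2),cam2w(c,r["point"]).round(4))
print(state()["clock"])
E
```

```text
{'clock': 0.0, 'q': array([62.86500291, 33.03144785,  1.42407049, 82.3860755 , -0.85905211,
       64.68821331, -3.23875784]), 'joint_vel': array([ 0.02033004, -0.07420634,  0.02304873,  0.0439688 , -0.0518736 ,
       -0.08992805, -0.08870031]), 'tau': array([ 1.56577411e-03, -7.65771246e+01,  2.25151151e+00, -2.85975891e+01,
        1.54363312e-02,  1.28091834e-02,  1.70549373e-05]), 'position': array([ 0.25632914, -0.6239577 ,  0.24145933]), 'tool_rot': array([-1.79905014e+02,  5.61685173e-03,  2.23336764e+01]), 'force': array([-0.87741612, -0.49490694, -0.62134271]), 'torque': array([ 0.00560646, -0.0311621 , -0.00903263]), 'opening': 0.0854339343511239}
scene pink_pad 0.9 [ 0.5777 -0.3189  0.0548]
scene blue_pad 0.82 [0.5413 0.1536 0.0584]
scene pink_tin 0.83 [ 0.7442 -0.2847  0.0142]
scene pink_tin 0.8 [ 0.7259 -0.1055 -0.0036]
top pink_pad 0.84 [ 0.5717 -0.3203  0.0596]
top blue_pad 0.65 [0.5344 0.1532 0.0566]
top pink_tin 0.93 [ 7.204e-01 -1.104e-01 -4.000e-04]
top pink_tin 0.79 [ 0.7383 -0.2832  0.0203]
0.4
```

View pics/scene1.png

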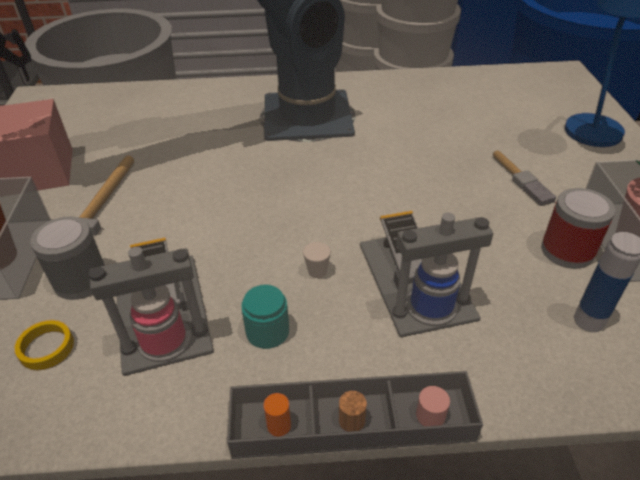

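View pics/top1.png

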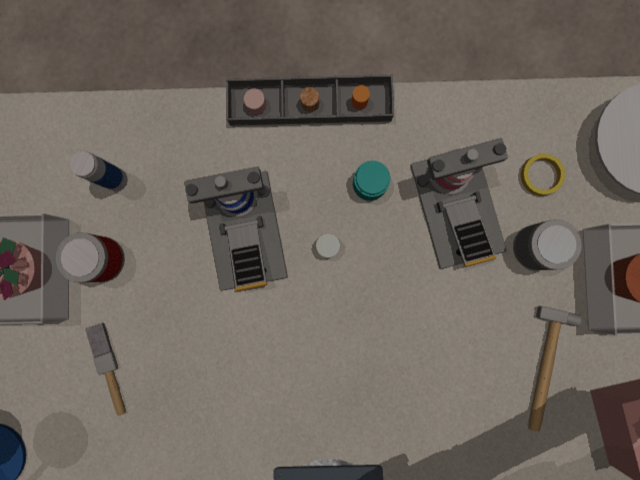

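The pink press is on the right in the top view, with its pad around (473,243) and a yellow edge at (478,262). The turquoise look-alike is at (371,180), and a grey tin stands beside the pink press at (550,245). Next I'll refine the pad position from depth.

```bash
python3 - <<'E'
from h import *
P=camera_params("top"); im=cv2.imread("pics/top1.png"); d=np.load("topd.npy")
f=240/np.tan(np.radians(P["fovy"]/2))
v,u=np.mgrid[:480,:640]
R=cv2.Rodrigues(np.array(P["rvec"],float))[0]
W=(np.stack([(u-P["cx"])/f*d,(v-P["cy"])/f*d,d],-1)-np.array(P["tvec"]).ravel())@R
hsv=cv2.cvtColor(im,cv2.COLOR_BGR2HSV)
m=(hsv[...,0]>10)&(hsv[...,0]<28)&(hsv[...,1]>150)&(hsv[...,2]>90)
m[:, :440]=0; m[:250]=0; m[275:]=0; m[:,505:]=0
e=W[m&(d>0)]; print("edge",len(e),e.mean(0),e.min(0),e.max(0))
r=cv2.minAreaRect(e[:,:2].astype(np.float32)); print(r, cv2.boxPoints(r))
print("grey tin", W[245,555], W[225:270,520:580,2].max(), "lid",W[225:262,535:578].reshape(-1,3).mean(0))
for p in [(243,473),(235,470),(250,476),(210,463),(160,472)]: print(p,W[p].round(4))
reg=regions_of("pink_pad","top")
print(state()["clock"])
for g in reg[:3]:
    mm=g["region"]&(d>0); print(g["confidence"],mm.sum(),W[mm].mean(0)); rr=cv2.minAreaRect(W[mm][:,:2].astype(np.float32)); print(rr)
E
```

```text
edge 86 [ 0.54272981 -0.32807617  0.06402975] [ 0.53439861 -0.35904775  0.05465877] [ 0.55185441 -0.29618564  0.07185673]
((0.542492151260376, -0.32727909088134766), (0.006035706959664822, 0.064207524061203), 13.978609085083008) [[ 0.5318087  -0.29685503]
 [ 0.54731864 -0.35916114]
 [ 0.5531756  -0.35770315]
 [ 0.53766567 -0.29539704]]
grey tin [ 0.56886811 -0.4630112   0.12064048] 1.300755002001024 lid [ 0.57256084 -0.46296336  0.12663175]
(243, 473) [ 0.5802 -0.3166  0.0583]
(235, 470) [ 0.5975 -0.3123  0.0529]
(250, 476) [ 0.5652 -0.3212  0.0623]
(210, 463) [ 0.6527 -0.3041  0.0348]
(160, 472) [ 0.727  -0.2843  0.206 ]
0.45
0.74 1863 [ 0.60221455 -0.31246806  0.05030108]
((0.6025829315185547, -0.3134409189224243), (0.1355997920036316, 0.06583943963050842), 13.35372257232666)
0.59 38 [ 0.70922122 -0.27435023  0.10202059]
((0.7089571952819824, -0.2743087708950043), (0.02906777523458004, 0.007383902557194233), 71.82333374023438)
```

Call:
jog_arm([
  {"fingers": 0,"slide": [3.4,-1.3,0]},
  {"fingers": 0,"slide": [3.4,-1.3,0]},
  {"fingers": 0,"slide": [3.4,-1.3,0]},
  {"fingers": 0,"slide": [3.4,-1.3,0]},
  {"fingers": 0,"slide": [3.4,-1.3,0]},
], force=40)

```text
$.commands[0]: bad value
```

Call:
jog_arm([
  {"fingers": 0,"slide": [3.4,-1.3,0]},
  {"fingers": 0,"slide": [3.4,-1.3,0]},
  {"fingers": 0,"slide": [3.4,-1.3,0]},
  {"fingers": 0,"slide": [3.4,-1.3,0]},
  {"fingers": 0,"slide": [3.4,-1.3,0]},
])

```text
$.commands[0]: bad value
```

Call:
jog_arm([
  {"slide": [0,0,0],"angular": [0,0,0.075]},
  {"slide": [0,0,0],"angular": [0,0,0.075]},
  {"slide": [0,0,0]},
])

```text
$.commands[0]: bad value
```

Call:
jog_arm([
  {"fingers": 0,"slide": [3.4,-1.3,0],"angular": [0,0,0]},
  {"fingers": 0,"slide": [3.4,-1.3,0],"angular": [0,0,0]},
  {"fingers": 0,"slide": [3.4,-1.3,0],"angular": [0,0,0]},
  {"fingers": 0,"slide": [3.4,-1.3,0],"angular": [0,0,0]},
  {"fingers": 0,"slide": [3.4,-1.3,0],"angular": [0,0,0]},
], force=40)

```text
clock: 0.95
position: [0.39, -0.4986, 0.2425]
tool_rot: [180.0, -0.0, 22.3]
force: [0.4, -0.7, 0.4]
opening: 0.0122
```

Call:
jog_arm([
  {"fingers": 0,"slide": [3.4,-1.3,0],"angular": [0,0,0]},
  {"fingers": 0,"slide": [3.4,-1.3,0],"angular": [0,0,0]},
  {"fingers": 0,"slide": [3.4,-1.3,0],"angular": [0,0,0]},
  {"fingers": 0,"slide": [3.4,-1.3,0],"angular": [0,0,0]},
  {"fingers": 0,"slide": [3.4,-1.3,0],"angular": [0,0,0]},
])

```text
clock: 1.45
position: [0.5226, -0.3738, 0.2424]
tool_rot: [180.0, -0.0, 22.3]
force: [-0.2, -0.7, -0.4]
opening: -0.0001
```

Call:
jog_arm([
  {"fingers": 0,"slide": [0,0,0],"angular": [0,0,0.075]},
  {"fingers": 0,"slide": [0,0,0],"angular": [0,0,0.075]},
  {"fingers": 0,"slide": [0,0,0],"angular": [0,0,0]},
])

```text
clock: 1.75
position: [0.5218, -0.3746, 0.2423]
tool_rot: [180.0, 0.0, 13.7]
force: [-1.6, 0.3, 0.1]
opening: -0.0002
```

Call:
jog_arm([
  {"fingers": 0,"slide": [3.35,-2.05,2],"angular": [0,0,0]},
  {"fingers": 0,"slide": [3.35,-2.05,2],"angular": [0,0,0]},
  {"fingers": 0,"slide": [0,0,4],"angular": [0,0,0]},
  {"fingers": 0,"slide": [0,0,3],"angular": [0,0,0]},
  {"fingers": 0,"slide": [0,0,0],"angular": [0,0,0]},
])

```text
clock: 2.25
position: [0.5746, -0.3179, 0.1282]
tool_rot: [-179.7, 0.3, 13.9]
force: [-0.8, -1.0, 0.7]
opening: 0.0003
```

```bash
python3 - <<'E'
from h import *
s=state();print(s["position"],s["tool_rot"],s["force"])
P=camera_params("wrist")
im,d=save("wrist","w1.png")
for q in ["pink_pad","pink_tin"]:
    for r in mark_of(q,"wrist")[:2]: print(q,round(r["confidence"],2),cam2w("wrist",r["point"],P).round(4))
im,d=save("scene","s2.png")
for r in mark_of("pink_pad","scene")[:2]: print(round(r["confidence"],2),cam2w("scene",r["point"]).round(4))
E
```

```text
[ 0.57461161 -0.31790179  0.12817658] [-179.72254717    0.33006902   13.86791252] [-0.79742471 -1.03362982  0.65709415]
pink_pad 0.8 [ 0.5791 -0.3197  0.0618]
0.63 [ 0.5787 -0.3178  0.0555]
```

View pics/w1.png

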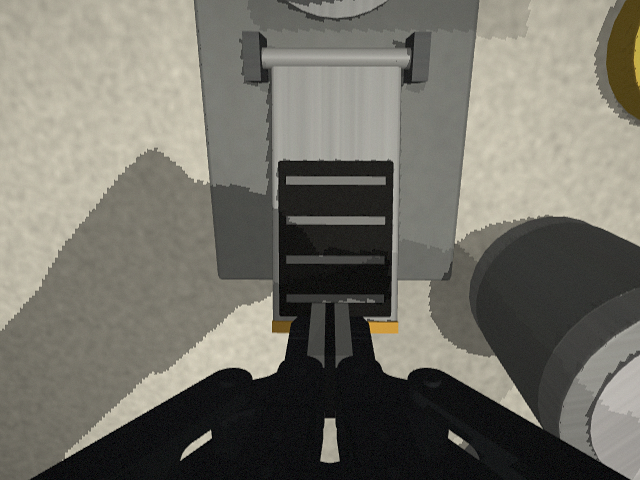

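View pics/s2.png

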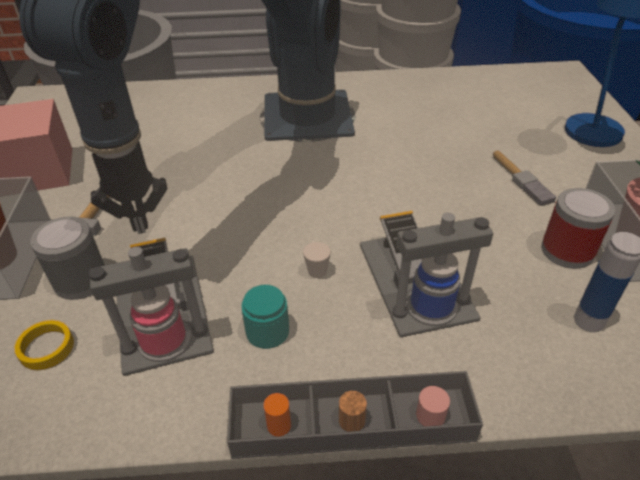

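The wrist view shows the fingers (330,310) centred on the pad (280–393 wide) and clear of the grey tin. Now I'll descend.

Call:
jog_arm([
  {"fingers": 0,"slide": [0.4,0.1,2.5],"angular": [0,0,0]},
  {"fingers": 0,"slide": [0,0,2.0],"angular": [0,0,0]},
  {"fingers": 0,"slide": [0,0,0.5],"angular": [0,0,0]},
  {"fingers": 0,"slide": [0,0,0.5],"angular": [0,0,0]},
  {"fingers": 0,"slide": [0,0,0],"angular": [0,0,0]},
])

```text
clock: 3.0
position: [0.5813, -0.3195, 0.078]
tool_rot: [180.0, -0.0, 13.7]
force: [-0.2, 0.1, -0.2]
opening: 0.0
```

Call:
jog_arm([
  {"fingers": 0,"slide": [-0.1,0,0.5],"angular": [0,0,0]},
  {"fingers": 0,"slide": [-0.1,0,0.5],"angular": [0,0,0]},
  {"fingers": 0,"slide": [-0.1,0,0.4],"angular": [0,0,0]},
  {"fingers": 0,"slide": [0,0,0],"angular": [0,0,0]},
])

```text
clock: 3.4
position: [0.5782, -0.3204, 0.0632]
tool_rot: [180.0, -0.0, 13.7]
force: [0.3, -2.0, 3.2]
opening: 0.0001
```

Call:
jog_arm([
  {"fingers": 0,"slide": [-0.1,0,0.4],"angular": [0,0,0]},
  {"fingers": 0,"slide": [-0.1,0,0.4],"angular": [0,0,0]},
  {"fingers": 0,"slide": [0,0,0.3],"angular": [0,0,0]},
  {"fingers": 0,"slide": [0,0,0],"angular": [0,0,0]},
])

```text
clock: 3.8
position: [0.5762, -0.3209, 0.0523]
tool_rot: [180.0, -0.0, 13.7]
force: [-0.0, -1.9, 5.3]
opening: -0.0
```

Call:
jog_arm([
  {"fingers": 0,"slide": [0,0,0.3],"angular": [0,0,0]},
  {"fingers": 0,"slide": [0,0,0.2],"angular": [0,0,0]},
  {"fingers": 0,"slide": [0,0,0],"angular": [0,0,0]},
])

```text
clock: 4.1
position: [0.5756, -0.3211, 0.0475]
tool_rot: [180.0, 0.0, 13.7]
force: [-1.8, -1.9, 7.7]
opening: -0.0003
```

Call:
jog_arm([
  {"fingers": 0,"slide": [0,0,0.2],"angular": [0,0,0]},
  {"fingers": 0,"slide": [0,0,0.1],"angular": [0,0,0]},
  {"fingers": 0,"slide": [0,0,0],"angular": [0,0,0]},
])

```text
clock: 4.4
position: [0.5755, -0.3212, 0.0455]
tool_rot: [180.0, 0.0, 13.7]
force: [-5.7, -0.2, 16.7]
opening: 0.0001
```

Call:
jog_arm([
  {"fingers": 0,"slide": [0,0,0.1],"angular": [0,0,0]},
  {"fingers": 0,"slide": [0,0,0],"angular": [0,0,0]},
])

```text
clock: 4.6
position: [0.5755, -0.3212, 0.0454]
tool_rot: [179.9, 0.0, 13.7]
force: [-8.5, 1.1, 25.4]
opening: -0.0001
```

The height stopped at 45.4 mm (tip at 34.4 mm) while the force rose, so the treadle is on its stop. I'll hold it there.

Call:
jog_arm([
  {"fingers": 0,"slide": [0,0,0],"angular": [0,0,0]},
  {"fingers": 0,"slide": [0,0,0],"angular": [0,0,0]},
  {"fingers": 0,"slide": [0,0,0],"angular": [0,0,0]},
  {"fingers": 0,"slide": [0,0,0],"angular": [0,0,0]},
  {"fingers": 0,"slide": [0,0,0],"angular": [0,0,0]},
])

```text
clock: 5.1
position: [0.5755, -0.3212, 0.0454]
tool_rot: [179.9, 0.0, 13.7]
force: [-8.0, 0.7, 25.6]
opening: -0.0002
```

Call:
jog_arm([
  {"fingers": 0,"slide": [0,0,0],"angular": [0,0,0]},
  {"fingers": 0,"slide": [0,0,0],"angular": [0,0,0]},
  {"fingers": 0,"slide": [0,0,0],"angular": [0,0,0]},
  {"fingers": 0,"slide": [0,0,0],"angular": [0,0,0]},
])

```text
clock: 5.5
position: [0.5755, -0.3212, 0.0453]
tool_rot: [179.9, 0.0, 13.7]
force: [-8.3, 0.7, 26.9]
opening: -0.0002
```

```bash
python3 - <<'E'
from h import *
im,d=save("scene","s3.png"); print(state()["clock"],state()["position"],state()["force"])
a=cv2.imread("pics/s2.png")[220:380,70:230];b=cv2.imread("pics/s3.png")[220:380,70:230]
cv2.imwrite("pics/cmp.png",cv2.resize(np.hstack([a,b]),None,fx=2.5,fy=2.5))
E
```

```text
5.55 [ 0.57547404 -0.32121567  0.04533253] [-7.61160976  0.8291557  26.01350111]
```

View pics/cmp.png

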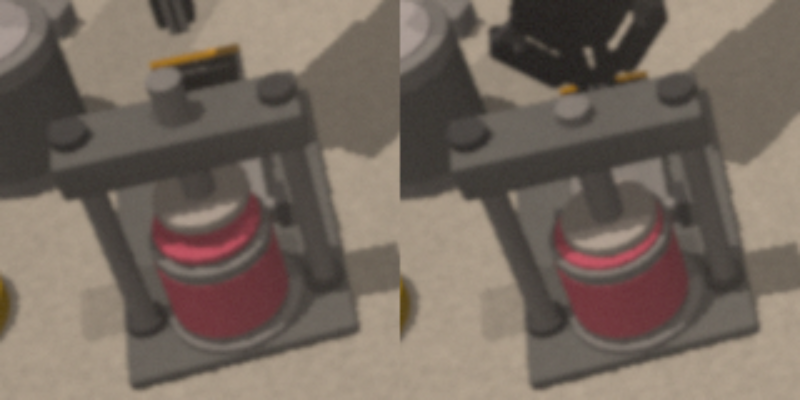

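The ram is down at its stop and the pink lid is visibly lower than before. It has been held for about 1.1 s, so I'll raise the arm smoothly.

Call:
jog_arm([
  {"fingers": 0,"slide": [0,0,-0.4],"angular": [0,0,0]},
  {"fingers": 0,"slide": [0.1,0,-0.6],"angular": [0,0,0]},
  {"fingers": 0,"slide": [0.1,0,-0.7],"angular": [0,0,0]},
  {"fingers": 0,"slide": [0.1,0,-0.7],"angular": [0,0,0]},
  {"fingers": 0,"slide": [0.1,0,-0.8],"angular": [0,0,0]},
])

```text
clock: 6.05
position: [0.5804, -0.3187, 0.0755]
tool_rot: [-179.9, -0.0, 13.8]
force: [0.1, -0.0, 1.1]
opening: -0.0002
```

Call:
jog_arm([
  {"fingers": 0,"slide": [0,0,-1],"angular": [0,0,0]},
  {"fingers": 0,"slide": [0,0,-2],"angular": [0,0,0]},
  {"fingers": 0,"slide": [0,0,-3],"angular": [0,0,0]},
  {"fingers": 0,"slide": [0,0,-3],"angular": [0,0,0]},
  {"fingers": 0,"slide": [0,0,-3],"angular": [0,0,0]},
])

```text
clock: 6.55
position: [0.5798, -0.3187, 0.1966]
tool_rot: [-179.9, 0.0, 13.8]
force: [1.2, 0.0, -0.5]
opening: 0.0002
```

Call:
jog_arm([
  {"fingers": 0,"slide": [-4,0,0],"angular": [0,0,0]},
  {"fingers": 0,"slide": [-4,0,0],"angular": [0,0,0]},
  {"fingers": 0,"slide": [-4,0,0],"angular": [0,0,0]},
  {"fingers": 0,"slide": [0,0,0],"angular": [0,0,0]},
])

```text
clock: 6.95
position: [0.4575, -0.35, 0.1959]
tool_rot: [-180.0, 0.2, 13.4]
force: [0.1, -0.1, -0.2]
opening: -0.0001
```

```bash
python3 - <<'E'
from h import *
im,d=save("scene","s4.png"); 
for r in mark_of("pink_pad","scene")[:2]: print(round(r["confidence"],2),cam2w("scene",r["point"]).round(4))
for r in mark_of("pink_tin","scene")[:2]: print(round(r["confidence"],2),cam2w("scene",r["point"]).round(4))
im,d=save("top","t4.png")
print(state()["clock"],state()["position"],state()["force"])
P=camera_params("top");f=240/np.tan(np.radians(P["fovy"]/2))
for v,u in [(243,473),(235,470),(250,476)]:
    z=d[v,u]; print(cam2w("top",[(u-P["cx"])/f*z,(v-P["cy"])/f*z,z]).round(4))
a=cv2.imread("pics/s2.png")[220:380,70:230];b=cv2.imread("pics/s4.png")[220:380,70:230]
cv2.imwrite("pics/cmp2.png",cv2.resize(np.hstack([a,b]),None,fx=2.5,fy=2.5))
E
```

```text
0.92 [ 0.5773 -0.3206  0.0556]
0.8 [ 0.7399 -0.2881  0.0141]
0.69 [ 0.727  -0.1069 -0.0044]
7.15 [ 0.46464181 -0.34724061  0.19549736] [ 1.03116824 -0.57241681  0.0169385 ]
[ 0.5802 -0.3167  0.0575]
[ 0.5975 -0.3121  0.0537]
[ 0.5654 -0.3222  0.0582]
```

View pics/cmp2.png

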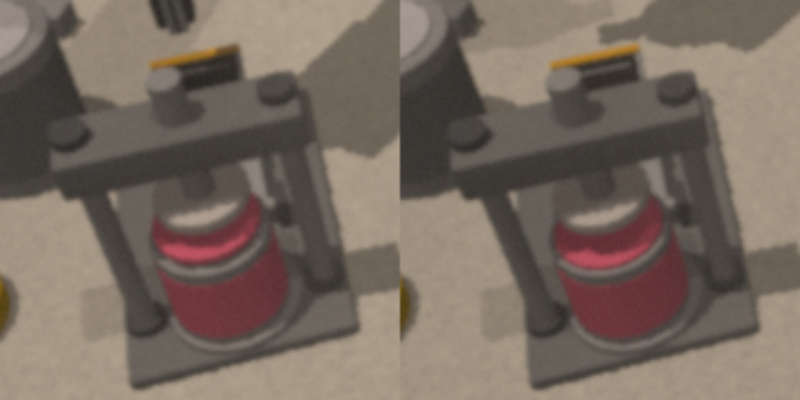

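View pics/t4.png

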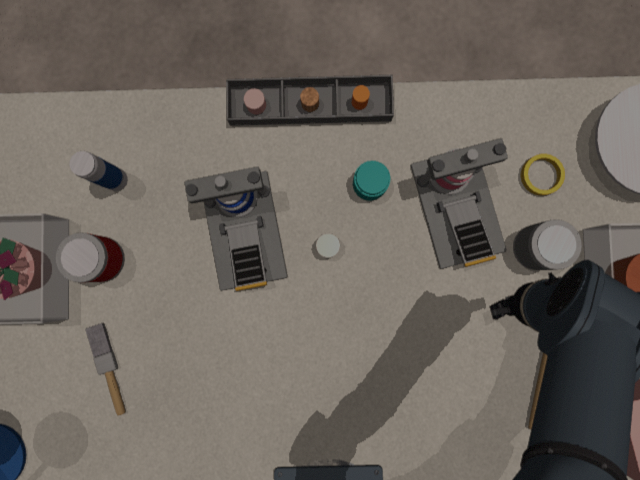

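```bash
python3 - <<'E'
from h import *
print(close_job())
E
```

```text
the job is handed in; nothing more can be done
None
```

I pressed the pink tin's lid home and handed the job in at about 7.2 s. No check failed or disagreed, but I judged the lid by eye and did not measure its depth.

- **Press:** I pushed the pink press's treadle down with the closed fingers. At the end the fingertips stood 34 mm above the table, the stated stop height. The push force rose to about 26 N with no further travel.
- **Hold:** I held it there for about 1.1 s.
- **Release:** I then eased it up. The last pictures and depth readings show the treadle back at rest, with the pad within 1 to 2 mm of its starting height.
- **Lid:** In the camera images the ram was down during the hold. Afterwards the lid sits visibly lower.
- **Everything else:** The pink tin stands upright in its press. The blue press and the turquoise look-alike look unmoved, and the robot is clear of everything.

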